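# Snap the right lid onto the spare-parts tub

### The arm

A 6-joint arm with a two-finger parallel gripper is mounted at the origin on the work surface. World frame = base frame: x ahead of the robot, y to its left, z up, the work surface at z = 0. Lengths are in mm, angles in rad, forces in N, time in s.
With the tool pointing down it reaches from about 325 to 775 mm from the base axis. Payload 5.5 kg.
Tool frame: the origin (TCP) lies midway between the tips of the shut fingers; the grasp point (between the pads) lies 19 mm behind it; z points along the fingers, y is the direction in which the jaws open and shut (so a half turn about z gives the same grasp; the last joint's range is limited). The gripper opens to 85 mm and grips with 20 to 120 N. Pads are 22 mm wide; open, the fingers measure 114 mm over their backs; the gripper's body (76 mm by 85 mm) begins 54 mm behind the grasp point. The pads swing forward as they close: fully open they stand 13 mm farther back than shut.
Start: joints at [1.082, 0.091, 1.231, -0, 1.82, -0.057], TCP at [251.11, 544.941, 231.275] pointing down, gripper open.
Joint ranges: [-2.87, 2.87], [-0.86, 2.18], [0.17, 2.46], [-1.51, 4.65], [0.06, 2.69], [-2.65, 2.65]. Speed limits (rad/s): [2.57, 2.57, 3.01, 3.14, 3.14, 3.14].

### API

Orientations are given as a unit quaternion [w, x, y, z].
In Python, from bench import bot gives the robot as it stands.
- The arm moves only by the shell command python3 -m creep 'ROWS'. ROWS is a JSON object of lists of equal length, an entry for each row: "claw": the closure, from -1 (fully open) to 1 (shut); "linear": the shift along the tool's x, y, z in mm, a list of three; "yaw": the turn about the tool's z in rad. A call has 1 to 20 rows; each row is the pose to reach, as a shift and turn from the pose commanded when the call began, along the tool's axes at that moment; what a row does not reach only later rows make up. A row lasts 1/8 s, in which the tool goes at most 62.5 mm and 10.7 degrees, less where a joint would pass 70% of its speed; a pose out of reach is approached as far as the arm can. A call with a gripper value outside its range is refused whole. The fingers move at their own pace and stop on an object; the grip force is fixed at half the most. Time passes only in rows, so rows that repeat a pose let the fingers close. It gives the time, the measured TCP pose, the force and the opening at its end, in the units of the state.
- bot.get_obs(): the state, without advancing time (a new reading comes with each control period).
- bot.capture(name): name is "scene" or "top" or "wrist"; returns (picture, depth): 384x512x3 uint8, red, green, blue; 384x512 float32, mm along the optical axis (not along the pixel's ray), 0 where there is no reading.
- bot.camera_model(name): a dict with "camera_matrix" (3x3 intrinsics, pixels), "R" (3x3) and "t" (3): a world point X has camera coordinates R X + t. Camera axes: x right, y down, z forward; pixel columns grow to the right and rows downward; lengths in mm; the calibration is good to about 2 mm. A picture is of the moment at which its call begins: read the wrist's pose just before it. camera_model takes no time and is no camera call; for the wrist camera it gives the pose at the moment of the call.
- bot.job_done(): hands the job in, once; it reports no verdict.
The state is a dict: "t": time; "joint_pos": joint angles; "joint_vel": joint speeds; "effort": joint torques, N m; "tcp_pos": TCP position; "eef_rot": TCP orientation; "ft_force": force on the tool from outside, world axes, zero at the start; "wrist_torque": the same for the moment, N m; "width": finger opening in mm.
Only numpy, scipy, OpenCV 4.12 (cv2) and the standard library are available. Lean on these libraries where they do the work, as an engineer would, in place of code of your own. Each camera call takes 0.05 s, during which the arm holds its last target.

### The job

Close the tub of spare bearings with the one of the three look-alike grey lids that fits it: try them until one goes in, and press it down until it snaps fully home under the spring rollers at both ends of the tub. Leave the lids that do not fit lying flat on the bench, handle up, and do not disturb the carton, the bellows or the jar.

Things in the scene. Friction and masses are not known exactly. Their poses are not given: they have to be found in the camera images.
- tub: Grey open-topped plastic tub on a steel foot plate (170 x 120 x 4 mm), fixed. Outside 118 (x) x 88 (y) mm, 70 mm high; mouth 110 x 80 mm inside; rim lip 126 x 96 mm. Origin: centre of its underside on the bench; x along its long side, z up. Bearing rings lie inside, under 30 mm high. Brackets at both ends reach 90 mm from the centre and 95 mm above the bench.
- tub_mouth (a point): Centre of the tub's mouth, level with the top of the rim, 70 mm above the bench; axes as the tub. With the lid fully home its flange rests on the rim and the lid's origin lies 22 mm below this point.
- roller_p (a point): Rest position of the middle of the white spring roller at the tub's +x end: 16 mm diameter, 30 mm long along the tub's y, axis 12 mm above the rim, 67 mm from the tub's centre, so it overhangs the lid's end by 4 mm. Both rollers give way outwards as the lid is pressed straight down, then spring back over its flange.
- roller_n (a point): Same for the roller at the tub's -x end. Pressing the lid past both rollers takes about 10 N in all, met when its flange is about 18 mm above the rim; past them they draw it down onto the rim. About 10 N would pull it off again.
- lid_a: Grey plastic lid, loose, about 0.25 kg, flat on the bench, place random. Plug 22 mm deep; flange 126 (x) x 96 (y) mm, 6 thick, top at z = 28 mm; on its middle a bar handle 70 long (x), 20 wide (y), top at z = 62 mm. Half-turn symmetric. Origin: centre of the plug's underside, z up.
- lid_b: Same as lid_a from above, same origin, axes and outside sizes. The lids differ only in the plug under the flange: exactly one of the three plugs (2 mm clearance each side, its lowest 5 mm set in 3 mm as a lead-in) enters the tub's mouth; which one is found by trying.
- lid_c: Same as lid_a from above, same origin, axes and outside sizes. The two lids that do not fit have a plug 10 mm longer or wider than the mouth: set on the tub, they stop with the flange about 22 mm above the rim, whereas the one that fits goes down to the rim.
- carton: Bystander: open-fronted cardboard parts carton with steel blocks, 100 x 120 x 70 mm, origin at the centre of its underside; at the far left.
- bellows: Bystander: black rubber bellows, 84 mm across, 80 mm high, origin at the centre of its underside; at the far right.
- jar: Bystander: blue plastic jar with a white cap, 70 mm across, 100 mm high, origin at the centre of its underside; near left.
Mind the look-alikes: they are no part of the job. Leave any orange or purple look-alike of the lid_b alone. What is shaped like the tub but red is not meant.

How it is judged (in metres and radians):
At the end, for the whole second after the job is handed in: One lid is home: flange within 2.5 mm of the rim (under the rollers), centred within 5 mm, square within 0.08 rad, level within 0.04 rad. The other two lie flat, handle up, on the bench (origin under 6 mm high, tilt under 0.08 rad). All lids at rest (under 20 mm/s) (((z of lid_a in the frame of tub_mouth below -0.0195 m and horizontal distance between lid_a and tub_mouth below 0.005 m and angle between the x axis of lid_a and the x axis of tub, either way round below 0.08 rad and angle between lid_a's own z axis and vertical below 0.04 rad and linear speed of each of lid_a, lid_b, lid_c below 0.02 m/s and height (world z) of each of lid_b, lid_c below 0.006 m and angle between each of lid_b, lid_c's own z axis and vertical below 0.08 rad) or (z of lid_b in the frame of tub_mouth below -0.0195 m and horizontal distance between lid_b and tub_mouth below 0.005 m and angle between the x axis of lid_b and the x axis of tub, either way round below 0.08 rad and angle between lid_b's own z axis and vertical below 0.04 rad and linear speed of each of lid_b, lid_a, lid_c below 0.02 m/s and height (world z) of each of lid_a, lid_c below 0.006 m and angle between each of lid_a, lid_c's own z axis and vertical below 0.08 rad) or (z of lid_c in the frame of tub_mouth below -0.0195 m and horizontal distance between lid_c and tub_mouth below 0.005 m and angle between the x axis of lid_c and the x axis of tub, either way round below 0.08 rad and angle between lid_c's own z axis and vertical below 0.04 rad and linear speed of each of lid_c, lid_a, lid_b below 0.02 m/s and height (world z) of each of lid_a, lid_b below 0.006 m and angle between each of lid_a, lid_b's own z axis and vertical below 0.08 rad))); the robot touches nothing.
It fails at once if the carton is moved more than 30 mm (distance of carton from where it was at the start of the episode above 0.03 m).
It fails at once if the bellows is moved more than 30 mm (distance of bellows from where it was at the start of the episode above 0.03 m).
It fails at once if the jar is moved more than 30 mm (distance of jar from where it was at the start of the episode above 0.03 m).
It also fails if it takes over 72 s, if anything falls off the work surface, if the arm or the gripper's body presses on something with over 40 N, if the wrist force passes 120 N, or if a joint passes its speed limit or range.

## Working session

There is one attempt and no reset: what is moved stays moved. The work goes in short steps, Python scripts to look and compute and a shell command to move; the robot and the scene stay as the last step left them, time stands still between calls to the robot, and variables do not carry over. Pictures are saved under pics/ and viewed, and the job is handed in when it is done.

```bash
mkdir -p pics; cat > h.py <<'E'
import numpy as np, cv2
from bench import bot
def snap(name,fn):
    m=bot.camera_model(name); p,d=bot.capture(name)
    cv2.imwrite(f'pics/{fn}.png',cv2.cvtColor(p,cv2.COLOR_RGB2BGR)); np.savez(f'pics/{fn}.npz',p=p,d=d,K=m['camera_matrix'],R=m['R'],t=m['t'])
    return p,d,m
def load(fn): return np.load(f'pics/{fn}.npz')
def ray(s,u,v,z):
    K,R,t=map(np.array,(s['K'],s['R'],s['t']))
    c=-R.T@t; r=R.T@np.linalg.solve(K,[u,v,1]); return c+r*(z-c[2])/r[2]
def pts(s):
    K,R,t=map(np.array,(s['K'],s['R'],s['t'])); d=s['d']
    v,u=np.mgrid[:d.shape[0],:d.shape[1]]
    c=np.stack([(u-K[0,2])/K[0,0]*d,(v-K[1,2])/K[1,1]*d,d],-1)
    return (c-t)@R
E
python3 - <<'E'
from h import *
print(bot.get_obs())
for n in('scene','top'):
    snap(n,n+'0'); s=load(n+'0'); print(n,(-s['R'].T@s['t']).round(), s['K'].round(1).tolist())
E
```

```text
{'t': 0.0, 'joint_pos': array([ 1.08231299e+00,  9.18661065e-02,  1.23190034e+00, -1.81473072e-05,
        1.81981680e+00, -5.66783864e-02]), 'joint_vel': array([-0.00068774, -0.0012465 ,  0.00030434,  0.00014572,  0.00041876,
        0.00102504]), 'effort': array([ 2.85581782e-04, -4.58729482e+01, -4.18019700e+01, -4.35419918e-05,
        1.19534723e-02,  2.11377505e-05]), 'tcp_pos': array([250.96416571, 544.6703975 , 230.13838182]), 'eef_rot': array([-2.59480563e-04,  2.14231108e-01,  9.76782495e-01, -9.60918064e-04]), 'ft_force': array([ 0.36502803, -0.70846559,  0.50442068]), 'wrist_torque': array([-0.00880542, -0.00178195, -0.03832941]), 'width': 85.60724036163761}
scene [1281. -693.  968.] [[498.6, 0.0, 264.6], [0.0, 498.6, 196.9], [0.0, 0.0, 1.0]]
top [ 398.   75. 1345.] [[422.5, 0.0, 258.3], [0.0, 422.5, 195.2], [0.0, 0.0, 1.0]]
```

View pics/scene0.png

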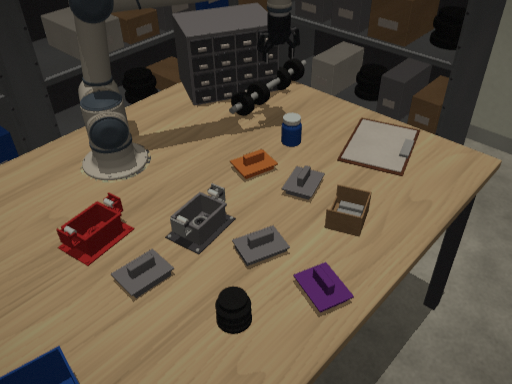

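View pics/top0.png

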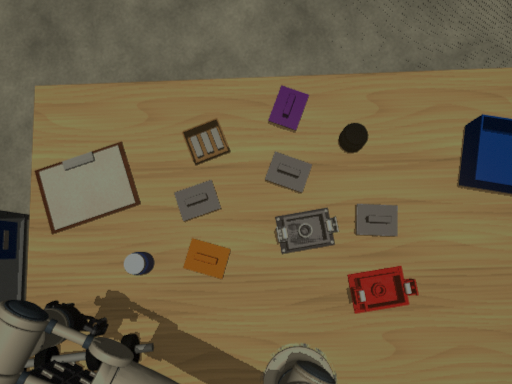

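The top view shows three grey lids at about (289,172), (198,200) and (376,220), with the grey tub at (305,230). The look-alikes are the orange lid (207,258), the purple lid (289,108) and the red tub (380,290). Next I'll measure positions.

```bash
python3 - <<'E'
from h import *
for n,seeds in (('top0',[(289,172),(198,200),(376,220),(305,230)]),('scene0',[(262,248),(304,184),(143,275),(202,222)])):
    s=load(n); P=pts(s); hsv=cv2.cvtColor(s['p'],cv2.COLOR_RGB2HSV)
    m=((hsv[...,1]<60)&(s['d']>0)&(P[...,2]>10)).astype(np.uint8)
    k,lab,st,ce=cv2.connectedComponentsWithStats(m)
    for i in range(1,k):
        if st[i,4]<250 or st[i,4]>6000: continue
        q=P[lab==i]; z=q[:,2]
        if q[:,0].max()>900 or q[:,0].min()<100: continue
        f=q[np.abs(z-28)<6][:,:2]
        top=q[z>52]
        out=''
        if len(f)>20:
            r=cv2.minAreaRect(q[:,:2].astype(np.float32)); out+=f' rect {np.round(r[0],1)} {np.round(r[1],1)} {r[2]:.1f}'
        if len(top)>10:
            r=cv2.minAreaRect(top[:,:2].astype(np.float32)); out+=f' top mean{top.mean(0).round(1)} rect {np.round(r[0],1)} {np.round(r[1],1)} {r[2]:.1f}'
        print(n,ce[i].round(),st[i,4],'flangez',np.median(z[np.abs(z-28)<10]).round(1) if (np.abs(z-28)<10).any() else '',out)
s=load('top0')
for nm,px in dict(carton=(206,142),bellows=(353,138),jar=(139,264),orange=(207,258),tub=(305,230),red=(380,290)).items(): print(nm,ray(s,*px,60).round())
img=cv2.imread('pics/top0.png'); cv2.imwrite('pics/crop1.png',cv2.resize(img[120:330,160:420],None,fx=3,fy=2.8,interpolation=cv2.INTER_CUBIC)[:600,:800])
E
```

```text
top0 [ 78. 161.] 298 flangez 19.7 
top0 [288. 172.] 1109 flangez 27.4  rect [642.9   7.6] [124.6  94.6] 68.6 top mean[642.2   6.7  61. ] rect [642.7   6.6] [69.3 21.1] 67.4
top0 [197. 200.] 1130 flangez 27.9  rect [561.  297.8] [ 94.8 124.4] 17.8 top mean[561.4 296.9  61.4] rect [561.7 297.1] [19.7 69.4] 17.7
top0 [377. 220.] 1202 flangez 27.5  rect [ 482.2 -260.8] [124.5  94.6] 85.6 top mean[ 482.  -261.4   61. ] rect [ 481.6 -261. ] [69.5 18.8] 87.9
top0 [307. 229.] 690 flangez 26.5  top mean[457.3 -40.6  75.2] rect [456.4 -37.7] [ 96.  178.7] 8.1
top0 [135. 264.] 377 flangez   top mean[370.7 471.9  98.4] rect [371.  473.2] [60.4 59.2] 45.0
scene0 [303. 181.] 834 flangez 27.8  rect [564.1 294.5] [ 97.1 129.9] 17.2 top mean[567.6 289.2  60. ] rect [564.1 294.3] [20.2 74.9] 17.7
scene0 [200. 215.] 1951 flangez 27.5  rect [460.6 -41.3] [ 99.6 185.7] 8.6 top mean[463.5 -43.1  71.1] rect [460.6 -41.3] [ 99.6 185.7] 8.6
scene0 [350. 208.] 279 flangez 25.2  rect [752.5 258.5] [ 69.  107.3] 17.8
scene0 [260. 244.] 1259 flangez 28.0  rect [645.8   5.2] [126.   99.1] 69.1 top mean[647.2   3.8  60.2] rect [644.4   6.7] [70.2 26.7] 65.0
scene0 [142. 272.] 1557 flangez 28.0  rect [ 485.2 -262.1] [127.2 100. ] 84.9 top mean[ 487.7 -264.4   60. ] rect [ 486.1 -262.6] [68.4 23.5] 86.4
scene0 [233. 309.] 1200 flangez 34.5  rect [ 753.6 -206.9] [78.1 72.5] 81.0 top mean[ 755.9 -210.    73.1] rect [ 751.5 -206.1] [74.1 73.5] 90.0
carton [739. 262.  60.]
bellows [ 735. -196.   60.]
jar [368. 470.  60.]
orange [380. 264.  60.]
tub [455. -35.  60.]
red [ 271. -248.   60.]
```

View pics/crop1.png

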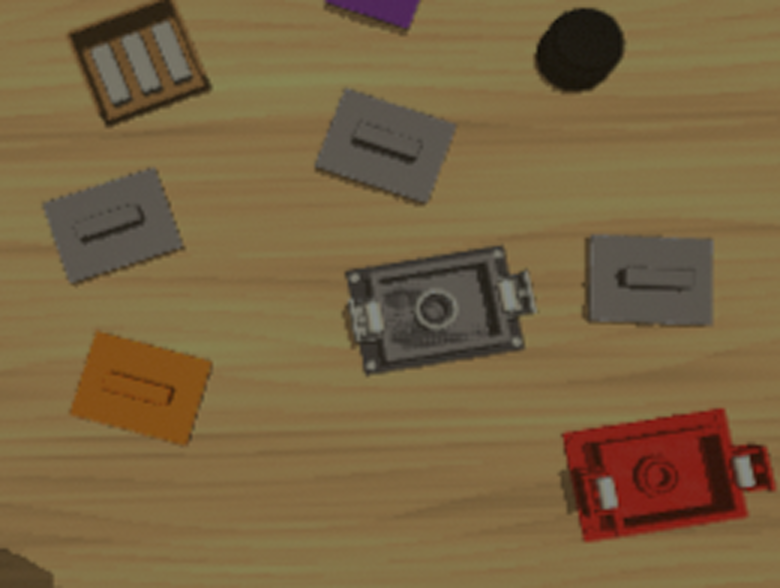

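The crop confirms the choice: grey lids at crop (385,145), (113,225) and (650,280), grey tub at (437,310). Now a move plan, and the wrist camera over the tub.

```bash
cat >> h.py <<'E'
from scipy.spatial.transform import Rotation as Ro
def pose():
    o=bot.get_obs(); q=o['eef_rot']; return o,np.array(o['tcp_pos']),Ro.from_quat([q[1],q[2],q[3],q[0]]).as_matrix()
def plan(*targets):
    "targets (x,y,z,jaw angle deg) -> shift & yaw from now"
    o,p,R=pose(); a=np.degrees(np.arctan2(R[1,1],R[0,1]))
    print('t',round(o['t'],2),'tcp',p.round(1),'jaw',round(a,2),'w',round(o['width'],1),'F',o['ft_force'].round(1),'tilt',np.degrees(np.arccos(-R[2,2])).round(2))
    for T in targets:
        y=-((T[3]-a+90)%180-90)
        print(T,'->lin',(R.T@(np.array(T[:3])-p)).round(1),'yaw',np.radians(y).round(4))
E
python3 - <<'E'
from h import *
m=bot.camera_model('wrist'); o,p,R=pose(); R=np.array(R)
c=-np.array(m['R']).T@m['t']; print('cam in tool',R.T@(c-p), (np.array(m['R'])@R).round(2), m['camera_matrix'])
plan((457,-38,330,8.1),(400,-38,330,8.1))
E
```

```text
cam in tool [  83.52872362    0.6779231  -143.31882753] [[-0.    1.   -0.  ]
 [-0.95 -0.   -0.33]
 [-0.33  0.    0.95]] [[270.37903177   0.         255.64091675]
 [  0.         270.37903177 191.96093717]
 [  0.           0.           1.        ]]
t 0.1 tcp [251.  544.7 230.2] jaw 65.26 w 85.3 F [ 0.6  0.4 -0.2] tilt 0.1
(457, -38, 330, 8.1) ->lin [-431.  -443.2  -99. ] yaw 0.9976
(400, -38, 330, 8.1) ->lin [-379.2 -467.   -99. ] yaw 0.9976
```

```bash
python3 -m creep '{"claw":[-1,-1,-1,-1,-1,-1,-1,-1,-1,-1,-1,-1,-1,-1,-1],"linear":[[-36,-37,0],[-72,-74,0],[-108,-111,0],[-144,-148,0],[-180,-185,0],[-216,-222,0],[-252,-259,0],[-287,-295,0],[-323,-332,10],[-359,-369,10],[-395,-406,20],[-431,-443,20],[-431,-443,20],[-431,-443,20],[-431,-443,20]],"yaw":[0.08,0.17,0.25,0.33,0.42,0.5,0.58,0.67,0.75,0.83,0.92,1.0,1.0,1.0,1.0]}'
python3 - <<'E'
from h import *
plan((457,-38,210,8.1))
snap('wrist','w1'); plan()
E
```

```text
t: 1.98
tcp_pos: [457.0, -36.7, 211.4]
eef_rot: [-0.0, 0.656, 0.755, 0.0]
ft_force: [0.8, -0.1, 0.0]
width: 85.2
t 1.98 tcp [457.  -36.7 211.4] jaw 8.08 w 85.2 F [ 0.8 -0.1  0. ] tilt 0.02
(457, -38, 210, 8.1) ->lin [-1.3 -0.2  1.4] yaw -0.0003
t 2.02 tcp [457.  -36.7 211.5] jaw 8.09 w 85.5 F [0.1 0.4 1.1] tilt 0.02
```

View pics/w1.png

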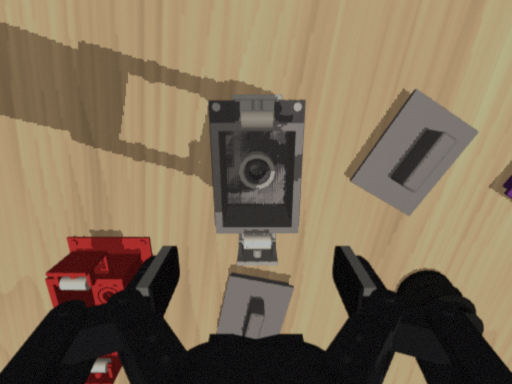

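The wrist view shows the tub rim at about (257,165), rollers at (257,118) and (257,242), and lids at (415,155) and (255,305).

```bash
python3 - <<'E'
from h import *
for n in('w1','top0','scene0'):
    s=load(n);P=pts(s); 
    near=(np.hypot(P[...,0]-457,P[...,1]+38)<110)
    for lo,hi,nm in((66,74,'rim'),(2,8,'plate'),(78,100,'brk')):
        m=near&(P[...,2]>lo)&(P[...,2]<hi)&(s['d']>0)
        if nm=='rim':
            k,lab,st,ce=cv2.connectedComponentsWithStats(m.astype(np.uint8)); 
            if k>1:
                i=1+st[1:,4].argmax(); m=lab==i
        q=P[m]
        if len(q)<8: continue
        r=cv2.minAreaRect(q[:,:2].astype(np.float32)); print(n,nm,len(q),'z',np.median(q[:,2]).round(1),np.round(r[0],1),np.round(r[1],1),round(r[2],1))
    hsv=cv2.cvtColor(s['p'],cv2.COLOR_RGB2HSV)
    m=near&(hsv[...,2]>150)&(hsv[...,1]<40)&(P[...,2]>70)&(s['d']>0)
    k,lab,st,ce=cv2.connectedComponentsWithStats(m.astype(np.uint8))
    for i in range(1,k):
        if st[i,4]>15: print(n,'roller',ce[i].round(1),st[i,4],ray(s,*ce[i],88).round(1),P[lab==i].mean(0).round(1))
img=cv2.imread('pics/w1.png'); cv2.imwrite('pics/crop2.png',cv2.resize(img[80:280,190:330],None,fx=3,fy=3,interpolation=cv2.INTER_CUBIC))
E
```

```text
w1 rim 2737 z 70.5 [458.8 -37.3] [ 96.1 125.9] 8.1
w1 plate 5156 z 4.5 [455.2 -34.9] [215.4 207.8] 10.4
w1 brk 2195 z 89.0 [459.1 -37.6] [ 45.8 179.4] 8.1
w1 roller [279.2  96.3] 18 [467.3  52.2  88. ] [466.7  52.1  95.3]
w1 roller [256.9 242.7] 278 [ 468.6 -103.    88. ] [ 468.5 -102.3   89.3]
w1 roller [256.7 263.5] 79 [ 472.2 -129.8   88. ] [ 471.4 -124.8   95.6]
top0 rim 307 z 69.6 [456.4 -38.3] [ 95.9 125.9] 8.3
top0 plate 1118 z 4.0 [457.3 -38.3] [212.6 217. ] 52.2
top0 brk 238 z 88.6 [455.6 -38.5] [ 44.8 180.1] 8.1
scene0 rim 330 z 69.5 [458.5 -37.4] [100.  130.2] 7.1
scene0 plate 764 z 4.1 [467.5 -50. ] [219.  186.2] 42.0
scene0 brk 335 z 87.2 [459.4 -41. ] [ 48.9 186.7] 8.1
scene0 roller [181.5 218.5] 22 [ 469.5 -107.6   88. ] [ 470.  -107.9   88.5]
```

View pics/crop2.png

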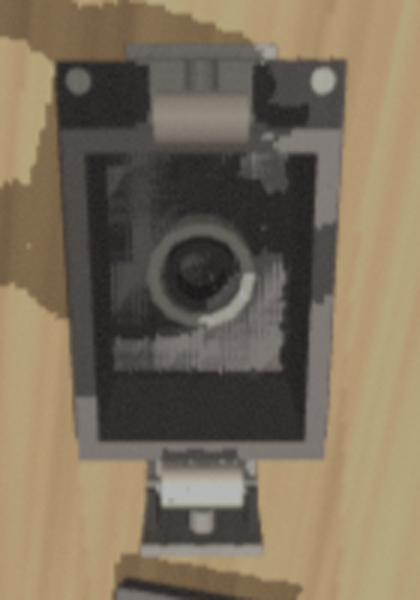

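Tub: centre about (458.8,-37.3), rim z 70, jaw angle 8.1°. Now the lids as seen from the wrist.

```bash
cat >> h.py <<'E'
def lidrect(n,c,z0=0,rad=90,verbose=1):
    s=load(n);P=pts(s);near=(np.hypot(P[...,0]-c[0],P[...,1]-c[1])<rad)&(s['d']>0)
    hsv=cv2.cvtColor(s['p'],cv2.COLOR_RGB2HSV); near&=hsv[...,1]<70
    for lo,hi,nm in((z0+24,z0+66,'lid'),(z0+57,z0+67,'handle')):
        k,lab,st,ce=cv2.connectedComponentsWithStats((near&(P[...,2]>lo)&(P[...,2]<hi)).astype(np.uint8))
        if k<2: continue
        i=1+st[1:,4].argmax(); q=P[lab==i]; r=cv2.minAreaRect(q[:,:2].astype(np.float32))
        fz=q[:,2] if nm=='handle' else q[np.abs(q[:,2]-z0-28)<4][:,2]
        print(n,nm,len(q),'z',np.median(fz).round(1) if len(fz) else None,np.round(r[0],1),np.round(r[1],1),round(r[2],1),'px',ce[i].round())
E
python3 - <<'E'
from h import *
lidrect('w1',(642,7)); lidrect('w1',(482,-261))
plan((643,7,230,-22.6),(643,7,100,-22.6))
E
```

```text
w1 lid 8055 z 28.6 [644.8   7.8] [125.9  97. ] 68.3 px [413. 153.]
w1 handle 1229 z 62.3 [644.2   8.1] [69.9 20.4] 68.5 px [428. 161.]
w1 lid 3598 z 28.4 [ 485.2 -250.2] [108.8  95.9] 85.7 px [254. 306.]
w1 handle 381 z 62.2 [ 485.3 -246.3] [44.5 20.1] 85.6 px [254. 324.]
t 2.02 tcp [457.  -36.7 211.5] jaw 8.09 w 85.5 F [0.1 0.4 1.1] tilt 0.02
(643, 7, 230, -22.6) ->lin [ 17.1 190.3 -18.5] yaw 0.5356
(643, 7, 100, -22.6) ->lin [ 17.  190.2 111.5] yaw 0.5356
```

```bash
python3 - <<'E'
from h import *
plan((644.5,8,150,-21.6))
E
python3 -m creep '{"claw":[-1,-1,-1,-1,-1,-1,-1,-1,-1],"linear":[[3,32,0],[6,64,8],[9,96,18],[12,128,30],[15,160,46],[18,192,61],[18,192,61],[18,192,61],[18,192,61]],"yaw":[0.09,0.18,0.27,0.36,0.45,0.52,0.52,0.52,0.52]}'
python3 - <<'E'
from h import *
snap('wrist','w2'); lidrect('w2',(644,8)); plan((644.5,8,150,-21.6),(644.5,8,32,-21.6))
E
```

```text
t 2.02 tcp [457.  -36.7 211.5] jaw 8.09 w 85.5 F [0.1 0.4 1.1] tilt 0.02
(644.5, 8, 150, -21.6) ->lin [ 17.8 191.9  61.5] yaw 0.5182
t: 3.15
tcp_pos: [644.5, 6.8, 151.9]
eef_rot: [0.001, 0.828, 0.561, 0.001]
ft_force: [0.1, -0.2, 1.2]
width: 85.7
w2 lid 10799 z 28.5 [645.3   7.6] [125.9  95.9] 68.3 px [255. 179.]
w2 handle 1542 z 62.4 [645.5   8.5] [69.  19.9] 68.4 px [255. 192.]
t 3.2 tcp [644.6   6.7 152. ] jaw -21.8 w 85.1 F [-1.1  0.2  0.4] tilt 0.13
(644.5, 8, 150, -21.6) ->lin [ 1.2 -0.6  2. ] yaw -0.0036
(644.5, 8, 32, -21.6) ->lin [  1.1  -0.9 120. ] yaw -0.0036
```

View pics/w2.png

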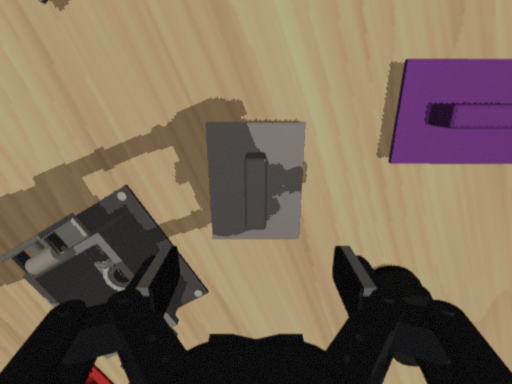

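The lid is at (255,180) and square between the fingers. Descending to grasp it.

```bash
python3 -m creep '{"claw":[-1,-1,-1,-1,-1,1,1,1,1,1],"linear":[[1,0,40],[1.5,0,80],[1.5,0,110],[1.5,0,119],[1.5,0,119],[1.5,0,119],[1.5,0,119],[1.5,0,119],[1.5,0,119],[1.5,0,119]],"yaw":[0,0,0,0,0,0,0,0,0,0]}'
python3 -c "
from h import *
plan((645,8,130,-21.6))"
```

```text
t: 4.45
tcp_pos: [645.6, 8.1, 31.9]
eef_rot: [0.0, 0.828, 0.56, 0.0]
ft_force: [-2.5, 0.2, 3.0]
width: 19.3
t 4.45 tcp [645.6   8.1  31.9] jaw -21.83 w 19.3 F [-2.5  0.2  3. ] tilt 0.04
(645, 8, 130, -21.6) ->lin [ -0.3  -0.4 -98.1] yaw -0.0039
```

```bash
python3 -m creep '{"claw":[1,1,1,1,1,1,1],"linear":[[0,0,-20],[0,0,-50],[0,0,-85],[0,0,-120],[0,0,-138],[0,0,-138],[0,0,-138]],"yaw":[0,0,0,0,0,0,0]}'
python3 -c "
from h import *
plan((458.8,-37.3,170,8.1))"
```

```text
t: 5.32
tcp_pos: [644.7, 8.1, 167.2]
eef_rot: [-0.001, 0.828, 0.56, -0.001]
ft_force: [0.6, 0.4, -2.8]
width: 19.1
t 5.33 tcp [644.7   8.1 167.2] jaw -21.83 w 19.1 F [ 0.6  0.4 -2.8] tilt 0.18
(458.8, -37.3, 170, 8.1) ->lin [-111.3 -155.7   -2.2] yaw -0.5224
```

```bash
python3 -m creep '{"claw":[1,1,1,1,1,1,1,1,1,1,1],"linear":[[-8,-11,0],[-24,-34,0],[-40,-56,0],[-56,-78,0],[-72,-100,0],[-88,-123,0],[-104,-145,0],[-111.3,-155.7,-2],[-111.3,-155.7,-2],[-111.3,-155.7,-2],[-111.3,-155.7,-2]],"yaw":[-0.05,-0.12,-0.19,-0.26,-0.34,-0.42,-0.48,-0.5224,-0.5224,-0.5224,-0.5224]}'
python3 - <<'E'
from h import *
snap('wrist','w3'); plan((458.8,-37.3,110,8.1)); lidrect('w3',(458,-37),138)
E
```

```text
t: 6.7
tcp_pos: [459.7, -37.2, 170.6]
eef_rot: [-0.0, 0.655, 0.755, -0.0]
ft_force: [0.3, -0.2, -2.0]
width: 19.3
t 6.75 tcp [459.7 -37.2 170.8] jaw 8.1 w 19.1 F [ 0.8 -0.7 -2.5] tilt 0.05
(458.8, -37.3, 110, 8.1) ->lin [ 0.  -0.8 60.8] yaw -0.0
w3 lid 23577 z 167.4 [460.3 -37.6] [ 96.3 125.9] 7.9 px [256. 215.]
w3 handle 5313 z 201.2 [462.7 -36.3] [43.8 70.2] 27.4 px [255. 269.]
```

View pics/w3.png

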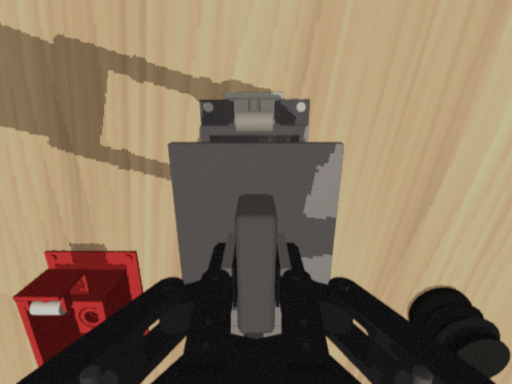

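The held lid fills (170-342, 140-290). It measures (460.3,-37.6), which is 1.5 mm off the tub in x. Correcting that and lowering to just above the mouth.

```bash
python3 -m creep '{"claw":[1,1,1,1,1,1,1,1],"linear":[[0.5,-1.4,10],[0.5,-1.4,25],[0.5,-1.4,40],[0.5,-1.4,55],[0.5,-1.4,62],[0.5,-1.4,62],[0.5,-1.4,62],[0.5,-1.4,62]],"yaw":[0,0,0,0,0,0,0,0]}'
python3 -m creep '{"claw":[1,1,1,1,1,1,1],"linear":[[0,0,2],[0,0,4],[0,0,6],[0,0,8],[0,0,9],[0,0,9],[0,0,9]],"yaw":[0,0,0,0,0,0,0]}'
python3 -c "
from h import *
plan((458.8,-37.3,100,8.1))"
```

```text
t: 7.75
tcp_pos: [457.7, -37.1, 109.6]
eef_rot: [-0.0, 0.655, 0.755, -0.0]
ft_force: [-3.3, 0.6, -1.9]
width: 19.3
t: 8.62
tcp_pos: [457.7, -37.1, 101.8]
eef_rot: [0.0, 0.655, 0.755, -0.0]
ft_force: [-9.2, 1.2, 6.3]
width: 19.0
t 8.62 tcp [457.7 -37.1 101.8] jaw 8.1 w 19.0 F [-9.2  1.2  6.3] tilt 0.01
(458.8, -37.3, 100, 8.1) ->lin [-0.3  1.   1.8] yaw -0.0
```

```bash
python3 -m creep '{"claw":[1,1,1],"linear":[[0,0,1],[0,0,2],[0,0,2]],"yaw":[0,0,0]}'
python3 - <<'E'
from h import *
snap('wrist','w4'); plan(); lidrect('w4',(458,-37),70)
E
```

```text
t: 9.0
tcp_pos: [457.8, -37.1, 101.8]
eef_rot: [0.001, 0.655, 0.755, 0.0]
ft_force: [-14.4, 0.7, 15.8]
width: 19.4
t 9.05 tcp [457.8 -37.1 101.8] jaw 8.1 w 19.2 F [-14.7   1.5  15.7] tilt 0.07
w4 lid 23591 z 98.6 [458.5 -37.3] [ 95.8 125.6] 8.1 px [255. 215.]
w4 handle 5276 z 132.4 [455.9 -36.9] [70.2 43.7] 78.8 px [255. 269.]
```

View pics/w4.png

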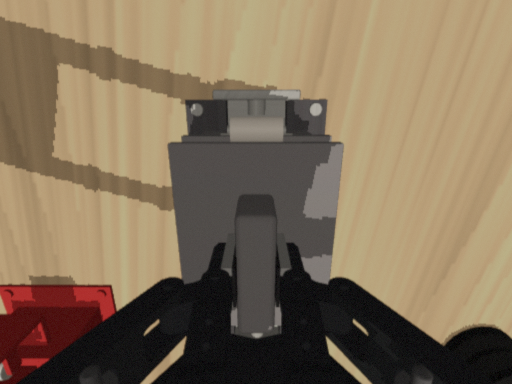

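The lid is centred on the tub (458.5,-37.3) but stops hard with its plug bottom at the rim: flange underside about 22 mm up, 18 N. Lid 1 doesn't fit, so I'm taking it back to where it lay.

```bash
python3 -m creep '{"claw":[1,1,1,1,1],"linear":[[0,0,-10],[0,0,-30],[0,0,-60],[0,0,-70],[0,0,-70]],"yaw":[0,0,0,0,0]}'
python3 -c "
from h import *
plan((645.5,8.1,150,-21.8),(645.5,8.1,60,-21.8))"
```

```text
t: 9.68
tcp_pos: [458.8, -37.1, 169.3]
eef_rot: [0.001, 0.655, 0.755, 0.001]
ft_force: [0.1, -0.6, -2.9]
width: 19.4
t 9.68 tcp [458.8 -37.1 169.3] jaw 8.11 w 19.4 F [ 0.1 -0.6 -2.9] tilt 0.16
(645.5, 8.1, 150, -21.8) ->lin [ 18.5 191.2  19.8] yaw 0.522
(645.5, 8.1, 60, -21.8) ->lin [ 18.5 190.9 109.8] yaw 0.522
```

```bash
python3 -m creep '{"claw":[1,1,1,1,1,1,1,1,1,1,1,1,1,1,1,1,1],"linear":[[2,18,0],[5,42,0],[7,70,0],[10,98,0],[12,124,0],[15,150,5],[17,175,20],[18.5,191,40],[18.5,191,65],[18.5,191,90],[18.5,191,110],[18.5,191,120],[18.5,191,128],[18.5,191,132],[18.5,191,136],[18.5,191,137],[18.5,191,137]],"yaw":[0.05,0.12,0.2,0.28,0.36,0.43,0.48,0.522,0.522,0.522,0.522,0.522,0.522,0.522,0.522,0.522,0.522]}'
```

```text
t: 11.8
tcp_pos: [644.7, 8.2, 31.9]
eef_rot: [0.0, 0.828, 0.561, 0.0]
ft_force: [-0.9, -0.1, -1.7]
width: 19.2
```

```bash
python3 -m creep '{"claw":[-1,-1,-1,-1,-1,-1,-1],"linear":[[0,0,0],[0,0,0],[0,0,0],[0,0,-30],[0,0,-80],[0,0,-130],[0,0,-138]],"yaw":[0,0,0,0,0,0,0]}'
python3 - <<'E'
from h import *
snap('wrist','w5'); lidrect('w5',(645,8)); plan((484,-261,160,-3.5),(563,297,160,17.8))
E
```

```text
t: 12.68
tcp_pos: [646.4, 8.1, 175.4]
eef_rot: [0.003, 0.828, 0.561, 0.004]
ft_force: [-0.3, -0.2, -0.2]
width: 85.3
w5 lid 9237 z 28.5 [644.8   7.7] [125.  96.] 68.2 px [253. 175.]
w5 handle 1298 z 62.3 [645.    8.5] [69.  19.8] 67.6 px [253. 187.]
t 12.72 tcp [645.9   8.1 173.8] jaw -21.8 w 85.3 F [0.2 0.4 1. ] tilt 0.39
(484, -261, 160, -3.5) ->lin [-310.   -50.4   12.8] yaw -0.3195
(563, 297, 160, 17.8) ->lin [ 237.4 -184.3   13.2] yaw -0.6912
```

Lid 1 lies flat (z 28.5) at its old place. On to lid 3, beyond the tub.

```bash
python3 -m creep '{"claw":[-1,-1,-1,-1,-1,-1,-1,-1,-1,-1],"linear":[[-40,-7,0],[-85,-14,0],[-130,-21,0],[-175,-28,0],[-220,-36,5],[-265,-43,10],[-310,-50,13],[-310,-50,13],[-310,-50,13],[-310,-50,13]],"yaw":[-0.04,-0.08,-0.13,-0.18,-0.23,-0.28,-0.32,-0.32,-0.32,-0.32]}'
python3 - <<'E'
from h import *
snap('wrist','w6'); lidrect('w6',(484,-261)); plan((484.5,-261,33,-3.4))
E
```

```text
t: 13.98
tcp_pos: [483.4, -260.0, 155.8]
eef_rot: [-0.0, 0.728, 0.686, 0.0]
ft_force: [0.9, -0.0, -0.4]
width: 85.0
w6 lid 10434 z 28.6 [ 484.7 -260.5] [125.9  95.9] 85.6 px [256. 179.]
w6 handle 1509 z 62.3 [ 484.8 -260. ] [69.7 19.8] 85.9 px [256. 192.]
t 14.03 tcp [ 483.5 -260.   156. ] jaw -3.38 w 85.3 F [-0.4  0.3 -0. ] tilt 0.03
(484.5, -261, 33, -3.4) ->lin [ -0.9   1.1 123. ] yaw 0.0003
```

View pics/w6.png

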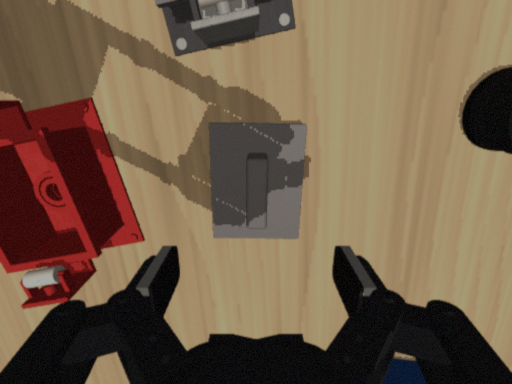

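Lid 3 is centred at (256,180); the red tub on the left is clear of the fingers. Grasp, lift and carry.

```bash
python3 -m creep '{"claw":[-1,-1,-1,-1,-1,1,1,1,1,1,1,1,1,1,1,1],"linear":[[-0.3,1.2,40],[-0.3,1.2,80],[-0.3,1.2,112],[-0.3,1.2,123],[-0.3,1.2,123],[-0.3,1.2,123],[-0.3,1.2,123],[-0.3,1.2,123],[-0.3,1.2,123],[-0.3,1.2,123],[-0.3,1.2,103],[-0.3,1.2,70],[-0.3,1.2,35],[-0.3,1.2,0],[-0.3,1.2,-14],[-0.3,1.2,-14]],"yaw":[0.013,0.013,0.013,0.013,0.013,0.013,0.013,0.013,0.013,0.013,0.013,0.013,0.013,0.013,0.013,0.013]}'
python3 -c "
from h import *
plan((458.8,-37.3,170,8.1))"
```

```text
t: 16.02
tcp_pos: [484.4, -261.6, 171.1]
eef_rot: [0.001, 0.733, 0.681, 0.0]
ft_force: [0.7, 0.2, -3.6]
width: 19.0
t 16.02 tcp [ 484.4 -261.6  171.1] jaw -4.22 w 19.0 F [ 0.7  0.2 -3.6] tilt 0.1
(458.8, -37.3, 170, 8.1) ->lin [221.9 -42.    0.9] yaw -0.215
```

```bash
python3 -m creep '{"claw":[1,1,1,1,1,1,1,1,1,1,1],"linear":[[15,-3,0],[45,-9,0],[75,-14,0],[106,-20,0],[137,-26,0],[168,-32,0],[199,-38,0],[222,-42,0],[222,-42,0],[222,-42,0],[222,-42,0]],"yaw":[-0.02,-0.05,-0.08,-0.11,-0.14,-0.17,-0.2,-0.215,-0.215,-0.215,-0.215]}'
python3 - <<'E'
from h import *
snap('wrist','w7'); plan((458.8,-37.3,110,8.1)); lidrect('w7',(458,-37),138)
E
```

```text
t: 17.4
tcp_pos: [458.3, -37.5, 169.8]
eef_rot: [-0.0, 0.656, 0.755, -0.0]
ft_force: [0.5, -0.3, -2.7]
width: 18.6
t 17.45 tcp [458.4 -37.6 169.9] jaw 8.04 w 19.2 F [-0.4  0.3 -2.4] tilt 0.04
(458.8, -37.3, 110, 8.1) ->lin [ 0.2  0.5 59.9] yaw -0.001
w7 lid 23653 z 164.4 [458.8 -36. ] [ 96.  125.8] 8.0 px [256. 212.]
w7 handle 5154 z 198.2 [460.5 -34.9] [43.4 69.9] 28.2 px [256. 265.]
```

```bash
python3 -m creep '{"claw":[1,1,1,1,1,1,1],"linear":[[-1.3,0,10],[-1.3,0,25],[-1.3,0,40],[-1.3,0,55],[-1.3,0,60],[-1.3,0,60],[-1.3,0,60]],"yaw":[0,0,0,0,0,0,0]}'
python3 -m creep '{"claw":[1,1,1,1,1,1,1],"linear":[[0,0,2],[0,0,4],[0,0,6],[0,0,8],[0,0,9],[0,0,9],[0,0,9]],"yaw":[0,0,0,0,0,0,0]}'
python3 -c "
from h import *
plan((458.8,-37.3,100,8.1))"
```

```text
t: 18.32
tcp_pos: [459.1, -38.3, 111.0]
eef_rot: [0.001, 0.655, 0.755, 0.0]
ft_force: [-0.7, 1.0, -3.1]
width: 19.0
t: 19.2
tcp_pos: [458.7, -38.2, 103.9]
eef_rot: [0.001, 0.655, 0.755, 0.0]
ft_force: [-6.9, 1.3, 11.2]
width: 19.1
t 19.2 tcp [458.7 -38.2 103.9] jaw 8.11 w 19.1 F [-6.9  1.3 11.2] tilt 0.08
(458.8, -37.3, 100, 8.1) ->lin [0.9 0.2 3.9] yaw 0.0001
```

```bash
python3 -m creep '{"claw":[1,1,1],"linear":[[0,0,1],[0,0,2],[0,0,2]],"yaw":[0,0,0]}'
python3 - <<'E'
from h import *
snap('wrist','w8'); plan(); lidrect('w8',(458,-37),70)
E
```

```text
t: 19.58
tcp_pos: [458.8, -38.3, 103.9]
eef_rot: [0.001, 0.655, 0.755, 0.001]
ft_force: [-12.0, 2.5, 20.4]
width: 19.1
t 19.62 tcp [458.8 -38.3 103.9] jaw 8.11 w 19.1 F [-12.2   2.8  20.1] tilt 0.14
w8 lid 23577 z 98.6 [459.3 -36.7] [ 95.9 125.7] 8.2 px [255. 212.]
w8 handle 5233 z 132.4 [460.7 -35.7] [43.8 70.1] 27.7 px [255. 264.]
```

View pics/w8.png

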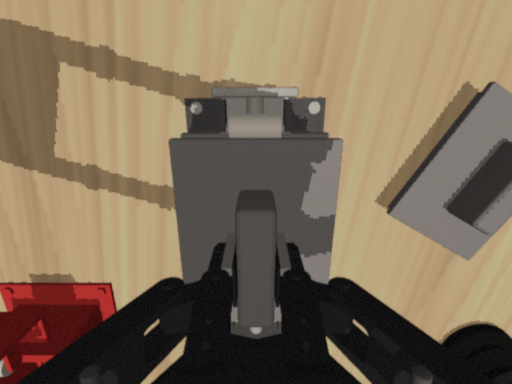

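Same hard stop: flange top 98.6, 20 N, centred to under 1 mm. Lid 3 doesn't fit either, so it goes back to its place.

```bash
python3 -m creep '{"claw":[1,1,1,1,1],"linear":[[0,0,-10],[0,0,-30],[0,0,-60],[0,0,-68],[0,0,-68]],"yaw":[0,0,0,0,0]}'
python3 -c "
from h import *
plan((484.6,-261.5,170,-4.2),(484.6,-261.5,33.3,-4.2))"
```

```text
t: 20.25
tcp_pos: [459.0, -38.3, 167.6]
eef_rot: [0.0, 0.655, 0.755, 0.0]
ft_force: [0.5, -0.3, -4.5]
width: 19.2
t 20.25 tcp [459.  -38.3 167.6] jaw 8.1 w 19.2 F [ 0.5 -0.3 -4.5] tilt 0.05
(484.6, -261.5, 170, -4.2) ->lin [-224.6   -6.1   -2.3] yaw 0.2147
(484.6, -261.5, 33.3, -4.2) ->lin [-224.5   -6.2  134.4] yaw 0.2147
```

```bash
python3 -m creep '{"claw":[1,1,1,1,1,1,1,1,1,1,1,1,1,1,1,1,1,1],"linear":[[-15,0,0],[-45,-1,0],[-78,-2,0],[-112,-3,0],[-146,-4,0],[-180,-5,0],[-210,-6,10],[-224.5,-6,28],[-224.5,-6,50],[-224.5,-6,75],[-224.5,-6,98],[-224.5,-6,115],[-224.5,-6,124],[-224.5,-6,130],[-224.5,-6,133],[-224.5,-6,135],[-224.5,-6,135],[-224.5,-6,135]],"yaw":[0.02,0.05,0.08,0.11,0.14,0.17,0.2,0.2147,0.2147,0.2147,0.2147,0.2147,0.2147,0.2147,0.2147,0.2147,0.2147,0.2147]}'
```

```text
t: 22.5
tcp_pos: [484.8, -261.6, 34.0]
eef_rot: [0.001, 0.733, 0.681, 0.0]
ft_force: [-3.5, 2.2, 5.5]
width: 19.2
```

```bash
python3 -m creep '{"claw":[-1,-1,-1,-1,-1,-1,-1],"linear":[[0,0,0],[0,0,0],[0,0,0],[0,0,-30],[0,0,-80],[0,0,-130],[0,0,-136]],"yaw":[0,0,0,0,0,0,0]}'
python3 - <<'E'
from h import *
snap('wrist','w9'); lidrect('w9',(484,-261)); plan((564,297,170,17.8))
E
```

```text
t: 23.38
tcp_pos: [486.1, -262.4, 173.6]
eef_rot: [0.004, 0.733, 0.681, 0.001]
ft_force: [0.8, -0.6, -0.6]
width: 85.2
w9 lid 9403 z 28.5 [ 485.3 -260.5] [125.1  95.8] 85.7 px [253. 172.]
w9 handle 1335 z 62.3 [ 485.5 -259.5] [68.5 19.7] 86.1 px [253. 184.]
t 23.43 tcp [ 485.5 -262.1  171.8] jaw -4.2 w 85.4 F [ 0.7 -0.4  0.7] tilt 0.33
(564, 297, 170, 17.8) ->lin [5.633e+02 3.730e+01 4.000e-01] yaw -0.384
```

```bash
python3 -m creep '{"claw":[-1,-1,-1,-1,-1,-1,-1,-1,-1,-1,-1,-1,-1,-1,-1],"linear":[[30,2,0],[80,5,0],[130,9,0],[180,12,0],[230,15,0],[280,18,0],[330,22,0],[380,25,0],[430,28,5],[480,32,10],[530,35,15],[563,37,16],[563,37,16],[563,37,16],[563,37,16]],"yaw":[-0.02,-0.05,-0.08,-0.12,-0.16,-0.19,-0.22,-0.26,-0.29,-0.33,-0.36,-0.384,-0.384,-0.384,-0.384]}'
python3 - <<'E'
from h import *
snap('wrist','w10'); lidrect('w10',(564,297)); plan((564,297,33,17.8))
E
```

```text
t: 25.3
tcp_pos: [562.6, 296.2, 152.0]
eef_rot: [0.0, 0.59, 0.808, -0.0]
ft_force: [0.2, 0.5, -0.3]
width: 85.3
w10 lid 10815 z 28.5 [563.9 298.1] [ 95.9 126.1] 17.3 px [257. 178.]
w10 handle 1562 z 62.4 [563.6 299.1] [19.9 69.1] 17.0 px [256. 191.]
t 25.35 tcp [562.7 296.2 152.3] jaw 17.71 w 85.2 F [ 0.1  0.2 -0.6] tilt 0.01
(564, 297, 33, 17.8) ->lin [  0.4   1.5 119.3] yaw -0.0016
```

View pics/w10.png

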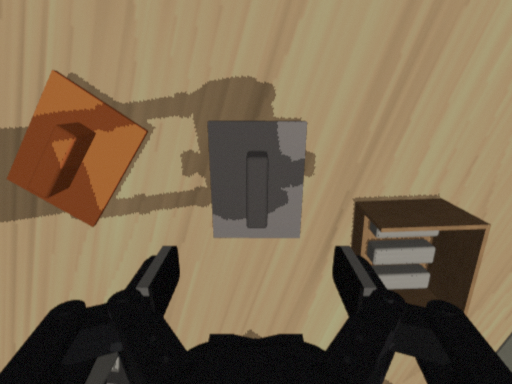

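Lid 2 is centred at (257,178); the carton at (420,250) is well clear. Grasp, lift and carry.

```bash
python3 -m creep '{"claw":[-1,-1,-1,-1,-1,1,1,1,1,1,1,1,1,1,1,1],"linear":[[1.6,1.6,40],[1.6,1.6,80],[1.6,1.6,110],[1.6,1.6,119],[1.6,1.6,119],[1.6,1.6,119],[1.6,1.6,119],[1.6,1.6,119],[1.6,1.6,119],[1.6,1.6,119],[1.6,1.6,100],[1.6,1.6,67],[1.6,1.6,32],[1.6,1.6,0],[1.6,1.6,-18],[1.6,1.6,-18]],"yaw":[0.007,0.007,0.007,0.007,0.007,0.007,0.007,0.007,0.007,0.007,0.007,0.007,0.007,0.007,0.007,0.007]}'
python3 -c "
from h import *
plan((458.8,-37.3,170,8.1))"
```

```text
t: 27.35
tcp_pos: [564.2, 299.7, 172.2]
eef_rot: [0.001, 0.592, 0.806, 0.001]
ft_force: [-0.6, 0.0, -1.7]
width: 19.3
t 27.35 tcp [564.2 299.7 172.2] jaw 17.4 w 19.3 F [-0.6  0.  -1.7] tilt 0.17
(458.8, -37.3, 170, 8.1) ->lin [-290.1 -201.3    1.5] yaw 0.1623
```

```bash
python3 -m creep '{"claw":[1,1,1,1,1,1,1,1,1,1,1,1,1,1],"linear":[[-15,-10,0],[-43,-30,0],[-73,-51,0],[-103,-72,0],[-133,-93,0],[-163,-113,0],[-193,-134,0],[-223,-155,0],[-253,-176,0],[-278,-193,0],[-290,-201.3,0],[-290,-201.3,0],[-290,-201.3,0],[-290,-201.3,0]],"yaw":[0.01,0.02,0.04,0.06,0.08,0.09,0.11,0.13,0.14,0.155,0.162,0.162,0.162,0.162]}'
python3 - <<'E'
from h import *
snap('wrist','w11'); plan((458.8,-37.3,110,8.1)); lidrect('w11',(458,-37),138)
E
```

```text
t: 29.1
tcp_pos: [458.4, -36.6, 170.1]
eef_rot: [-0.0, 0.655, 0.756, 0.0]
ft_force: [0.1, -0.7, -2.1]
width: 19.2
t 29.15 tcp [458.4 -36.7 170.2] jaw 8.2 w 19.1 F [ 0.9 -0.5 -2.1] tilt 0.02
(458.8, -37.3, 110, 8.1) ->lin [-0.6  0.3 60.2] yaw 0.0017
w11 lid 23087 z 164.8 [459.2 -37.2] [ 96.1 125.7] 8.1 px [256. 215.]
w11 handle 5117 z 198.6 [456.6 -36.5] [70.  43.8] 79.5 px [256. 268.]
```

```bash
python3 -m creep '{"claw":[1,1,1,1,1,1,1],"linear":[[0,0,10],[0,-0.3,25],[0,-0.3,40],[0,-0.3,55],[0,-0.3,60],[0,-0.3,60],[0,-0.3,60]],"yaw":[0,0,0,0,0,0,0]}'
python3 -m creep '{"claw":[1,1,1,1,1,1,1],"linear":[[0,0,2],[0,0,4],[0,0,6],[0,0,8],[0,0,9],[0,0,9],[0,0,9]],"yaw":[0,0,0,0,0,0,0]}'
python3 -c "
from h import *
plan((458.8,-37.3,100,8.1))"
```

```text
t: 30.02
tcp_pos: [458.3, -37.6, 111.0]
eef_rot: [0.001, 0.655, 0.755, 0.0]
ft_force: [0.4, 0.0, -1.6]
width: 18.9
t: 30.9
tcp_pos: [457.9, -37.6, 101.3]
eef_rot: [0.0, 0.655, 0.755, 0.0]
ft_force: [-0.2, -0.3, -1.6]
width: 19.0
t 30.9 tcp [457.9 -37.6 101.3] jaw 8.12 w 19.0 F [-0.2 -0.3 -1.6] tilt 0.01
(458.8, -37.3, 100, 8.1) ->lin [0.1 0.9 1.3] yaw 0.0004
```

It goes in with no force: lid z is 68, below the rim. Lid 2 fits, so I press it home in steps.

```bash
python3 -m creep '{"claw":[1,1,1,1,1,1],"linear":[[0,0.4,2],[0,0.4,4],[0,0.4,6],[0,0.4,8],[0,0.4,10],[0,0.4,10]],"yaw":[0,0,0,0,0,0]}'
python3 -c "
from h import *
plan()"
```

```text
t: 31.65
tcp_pos: [458.2, -37.3, 90.5]
eef_rot: [-0.0, 0.655, 0.755, 0.0]
ft_force: [1.0, 2.0, -2.2]
width: 19.3
t 31.65 tcp [458.2 -37.3  90.5] jaw 8.12 w 19.3 F [ 1.   2.  -2.2] tilt 0.04
```

```bash
python3 -m creep '{"claw":[1,1,1,1,1,1,1],"linear":[[0,0,2],[0,0,4],[0,0,6],[0,0,8],[0,0,10],[0,0,10.5],[0,0,10.5]],"yaw":[0,0,0,0,0,0,0]}'
python3 - <<'E'
from h import *
snap('wrist','w12'); plan(); lidrect('w12',(458,-37),48)
E
```

```text
t: 32.52
tcp_pos: [458.1, -37.3, 82.0]
eef_rot: [-0.0, 0.655, 0.755, 0.0]
ft_force: [-5.3, 4.3, 2.3]
width: 18.8
t 32.58 tcp [458.1 -37.3  82. ] jaw 8.13 w 19.3 F [-3.6  3.9  1.6] tilt 0.01
w12 lid 25597 z 76.6 [457.8 -29.5] [ 96.1 151.1] 8.2 px [256. 208.]
w12 handle 5182 z 110.4 [456.3 -37.2] [69.7 43.7] 79.5 px [256. 267.]
```

View pics/w12.png

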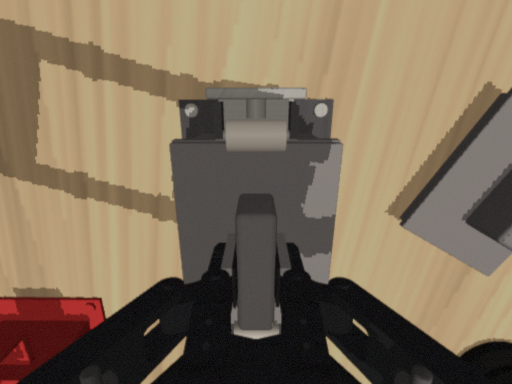

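The roller at (256,136) now overlaps the flange, and the flange top is at 76.6 mm, so it is on the rim. A light extra press, then release and rise.

```bash
python3 -m creep '{"claw":[1,1,1,-1,-1,-1,-1],"linear":[[0,0,1],[0,0,2],[0,0,2],[0,0,1],[0,0,0],[0,0,0],[0,0,0]],"yaw":[0,0,0,0,0,0,0]}'
python3 -m creep '{"claw":[-1,-1,-1,-1,-1,-1],"linear":[[0,0,-20],[0,0,-60],[0,0,-110],[0,0,-140],[0,0,-140],[0,0,-140]],"yaw":[0,0,0,0,0,0]}'
python3 - <<'E'
from h import *
snap('wrist','w13'); snap('top','top1'); snap('scene','scene1'); plan()
for n in('w13','top1'): lidrect(n,(458,-37),48); lidrect(n,(645,8)); lidrect(n,(485,-261))
s=load('w13');P=pts(s);a=np.radians(8.1);ex=np.array([-np.sin(a),np.cos(a)]);ey=np.array([np.cos(a),np.sin(a)])
d=P[...,:2]-[458.8,-37.3];u=d@ex;v=d@ey
m=(abs(u)<55)&(abs(v)<44)&(abs(P[...,2]-76)<5)&(abs(v)>14)
A=np.c_[u[m],v[m],np.ones(m.sum())];c=np.linalg.lstsq(A,P[m][:,2],rcond=None)[0];print('plane',c)
e=(P[...,2]>73)&(P[...,2]<80)&(abs(v)<60)&(s['d']>0)
for nm,w,o in(('u',u,v),('v',v,u)):
    mm=e&(abs(o)>20)&(abs(o)<40)&(abs(w)<70); print(nm,w[mm].min(),w[mm].max())
E
```

```text
t: 33.45
tcp_pos: [458.3, -37.6, 80.7]
eef_rot: [0.0, 0.655, 0.755, -0.0]
ft_force: [-0.7, 0.6, 0.2]
width: 85.4
t: 34.2
tcp_pos: [458.2, -37.5, 220.6]
eef_rot: [-0.0, 0.655, 0.755, -0.0]
ft_force: [0.5, 0.5, 0.0]
width: 85.3
t 34.35 tcp [457.8 -37.4 219.4] jaw 8.12 w 85.1 F [-0.6 -0.2 -0.2] tilt 0.15
w13 lid 10938 z 76.5 [459.2 -40.4] [ 96.  172.7] 8.0 px [256. 177.]
w13 handle 1325 z 110.4 [458.5 -37.4] [19.7 68.8] 8.7 px [256. 187.]
w13 lid 7688 z 28.6 [644.6   7.6] [125.9  97.7] 68.2 px [408. 151.]
w13 handle 1159 z 62.3 [644.   8.] [70.1 20.5] 67.8 px [422. 158.]
w13 lid 3798 z 28.4 [ 485.5 -255.5] [118.6  95.7] 85.7 px [253. 304.]
w13 handle 441 z 62.2 [ 485.7 -251. ] [53. 20.] 85.9 px [253. 321.]
top1 lid 263 z 75.7 [450.9  26.5] [48.4 95.7] 87.8 px [286. 231.]
top1 lid 1039 z 27.6 [642.4   7.2] [124.3  96.2] 67.8 px [288. 172.]
top1 handle 135 z 61.6 [642.    6.8] [69.7 20.2] 67.8 px [289. 170.]
top1 lid 775 z 27.5 [ 482.1 -272.9] [95.9 94.5] 85.8 px [382. 220.]
top1 handle 127 z 61.6 [ 482.3 -264. ] [64.5 19.1] 84.8 px [380. 219.]
plane [4.17553768e-04 9.88675091e-04 7.65460705e+01]
u -63.16164311383816 61.80868709418111
v -48.02054002191368 47.925355381571975
```

View pics/w13.png

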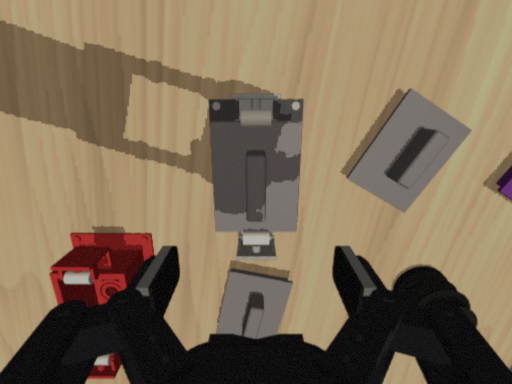

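View pics/scene1.png

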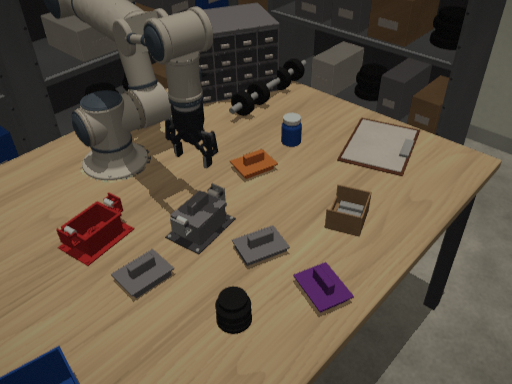

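The lid sits in the tub at (256,180) with both rollers over its ends. The other two lids lie flat, and carton, bellows and jar are unmoved. Handing in.

```bash
python3 -c "
from h import *
print(bot.job_done())"
```

```text
the job is handed in; nothing more can be done
None
```

The tub is closed with the lid that fits: the one that lay near the carton, at about (564, 298) mm. I handed the job in at about 34 s; no verdict was reported.

- **Lids that did not fit:** I tried the lid at (645, 8) first, then the one at (485, -261). Each was centred on the tub to within 1 mm but stopped hard with its flange about 22 mm above the rim, at 16–20 N. I put both back where they lay. The last picture shows them flat and handle up, with flange tops at 28.5 mm.
- **Lid that fits:** It went into the mouth with no force and pressed past the rollers. The last wrist picture shows:
  - flange top at 76.5 mm against a measured rim of 70.5 mm, so 6 mm, which is the flange thickness;
  - tilt about 0.001 rad, within 0.01 rad of square, and centred to about 1 mm;
  - both rollers over its ends.
- **Rest of the scene:** The last scene picture shows the carton, bellows and jar where they started. The gripper is open and clear of everything.
- **What disagreed:** The wrist and top cameras differed by about 2 mm in x, within the stated calibration. Some last-check outlines failed to give a usable size: roller and bracket points were merged into the tub's outline, and the arm and fingers hid parts of the lids. I used the flange plane and edges instead. The 10 N snap did not show as a force peak, since I read the force only between moves.

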